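# File the repaired downlight in the tilt-out bin

## Task

Pull the tilt-out bin of the grey unit on the desk down by its bar until it is fully open, and set the tall-bodied downlight inside so that it stands on its rim flat on the bin's sloping floor, without dropping it. Then push the bin back up until it is fully shut, without slamming it, with the downlight still standing on its rim inside. Leave the other things on the desk where they are.

Things in the scene. Friction and masses are not known exactly. Their poses are not given: they have to be found in the camera images.
- bin (a joint): Grey bottom-hinged tilt-out bin. 0 = fully shut (front upright), 0.75 rad = fully open at its stop, front leaning towards the robot; it may start up to 0.1 ajar. Stiff friction hinge (about 0.9 N m; bin 0.5 to 0.8 kg): it stays wherever it is left, does not swing shut or latch by itself, and needs roughly 3 to 12 N at the bar.
- bin_hinge (a point): Hinge axis, at the middle of the front's lower outer edge, 22 mm above the desk. Axes turn with the bin: z up the outer face of the front, x from front to back (away from the robot), y along the hinge; opening turns about -y. In mm: front wall x 0 to 5, 170 high; floor 5 thick, x 0 to 150; back and side walls 100 high, 5 thick; inside x 5 to 145, y -86 to 86.
- housing: The bin's grey steel housing, fixed: 200 wide (y) x 170 deep (x) x 210 mm high, origin at the centre of its underside, x pointing to its back. Its roof begins 40 mm behind the shut front, so there is room for a gripper above the front, and the mouth of the open bin is clear. The hinge is 85 mm in front of the origin.
- bin_floor (a point): Middle of the bin's inner floor: in the bin_hinge frame at (75, 0, 5) mm, same axes, turning with the bin. Pressing on the floor with more than about 8 N starts to push the bin shut.
- bin_bar (a point): Middle of the round steel pull bar: 12 mm thick, 100 mm long along y, centre line 48 mm in front of the front's outer face and 160 mm above the hinge (10 mm below the front's top edge), legs at both ends; same axes, turning with the bin.
- lamp: The downlight to file: white plastic, a round rim 104 mm in diameter, 5 mm thick, and on it a round upright body 56 mm in diameter, 70 mm high over all; 0.16 to 0.31 kg, centre of mass about 35 mm up; it can swing in a grip above that. Origin at the centre of the rim's underside, z up along its axis. It starts standing on its rim, left or right.
- flat_lamp: The other white downlight, not to be touched: same 104 mm rim, but a wider and lower body, 80 mm in diameter, 32 mm high over all. Origin at the centre of its underside.
- drawers: Bystander, fixed: grey unit of the same outside size as the bin's housing with three shut drawers with round knobs, beside it, left or right. Origin at the centre of its underside.
- pliers: Bystander: pliers with yellow grips, 155 long, 17 high, origin underneath near the pivot, x towards the jaws.
- cutters: Bystander: side cutters with yellow grips, 140 long, 17 high, origin underneath near the pivot, x towards the jaws.
- meter: Bystander: red and black multimeter 150 x 75 x 36 mm lying flat, origin at the centre of its underside.
- driver_box: Bystander: white lamp driver box 90 x 42 x 26 mm, origin at the centre of its underside.
Not all that is in view belongs to the job. What is shaped like the lamp but red is not meant.

How it is judged:
By the outcome, as a careful person would: the job done as asked, in the order asked, and still so for the second after the job is handed in, with the robot touching nothing.
It also fails if it takes over 72 s, if anything falls off the work surface, if the arm or the gripper's body presses on something with over 40 N, if the wrist force passes 120 N, or if a joint passes its speed limit or range.

## Robot

A 7-joint arm with a two-finger parallel gripper is mounted at the origin on the work surface. World frame = base frame: x ahead of the robot, y to its left, z up, the work surface at z = 0. Lengths are in m, angles in rad, forces in N, time in s.
With the tool pointing down it reaches from about 0.425 to 0.8 m from the base axis. Payload 8.3 kg.
Tool frame: the origin (TCP) lies midway between the tips of the shut fingers; the grasp point (between the pads) lies 19 mm behind it; z points along the fingers, y is the line along which they close (so a half turn about z gives the same grasp; the last joint's range is limited). The gripper opens to 85 mm and grips with 20 to 120 N. Pads are 22 mm wide; open, the fingers measure 114 mm over their backs; the gripper's body (76 mm by 85 mm) begins 54 mm behind the grasp point. The pads swing forward as they close: fully open they stand 13 mm farther back than shut.
Start: joints at [-1.328, 0.383, 0.016, 1.37, -0.006, 1.388, -0.046], TCP at [0.188, 0.596, 0.231] pointing down, gripper open.
Joint ranges: [-2.95, 2.95], [-0.25, 2.06], [-1.52, 1.56], [0.18, 2.33], [-1.44, 4.58], [0.02, 2.06], [-3.01, 3.01]. Speed limits (rad/s): [2.39, 2.39, 3.01, 3.01, 3.14, 3.14, 3.14].

## Interface

Orientations are given as a rotation vector (axis times angle).
In Python, from workcell import r gives the robot as it stands. Calls block until the motion is done:
- r.reach(position, orientation): joint-space move of the TCP to a pose.
- r.move_l(position, velocity=0.15, rot=None, guard=None): straight line of the TCP; rot=None keeps the orientation; velocity is the mean speed in m/s. With guard (N) it stops when the force on the tool has changed by that much, and returns True; else False.
- r.move_j(angles): joint-space move.
- r.gripper_to(opening, squeeze=None): finger opening in m; squeeze is the grip in N (None keeps the last); returns when the fingers have stopped.
- r.dwell(seconds).
- r.ik(position, orientation): joint angles nearest the present ones, or None.
- r.state(): the state.
- r.get_image(name): name is "scene" or "side" or "wrist"; returns a dict with "pixels" (384x512x3 uint8, red, green, blue), "vertical_fov" (degrees; the focal length in pixels is half the picture's height over the tangent of half this angle, whatever the lens; pixels are square), "cx", "cy" (the principal point, pixels), "extrinsics" (4x4, takes a point from camera to world coordinates); the wrist camera has in their place "hand_eye" (4x4, takes a point from camera to tool coordinates, whose origin is the TCP and whose axes are the flange's). Camera axes: x right, y down, z forward; pixel columns grow to the right and rows downward; lengths in m; the calibration is good to about 2 mm. The wrist camera is an equidistant fisheye: a pixel r from the principal point sees the ray r / f radians off the axis. A picture is of the moment at which its call begins: read the wrist's pose just before it. There is no depth.
A pose or a line that the arm cannot do raises r.PlanningError and nothing moves.
- r.hand_in(): hands the job in; it is judged then, once.
Trained networks look in the newest picture that a camera, given by its name, has taken for a name from the list of things; names that differ only in an ending like _2 or _b are one class to them, and where a whole thing is asked for, a point or a joint stands for the part that bears it (a point fixed in the world has none). Each returns a list of dicts, best first, with "conf" (0 to 1); they miss things now and then, are a little off and sometimes report something else, mostly with a low value. They report only what shows in the picture. A call takes as long as a camera call. They do not tell look-alikes from the thing itself.
- r.boxes_of(camera, query): "position" ([column, row] in pixels, amid what is visible of it).
- r.pinpoint(camera, query): "position" ([column, row] in pixels: a listed point, or the origin of a listed thing).
The state is a dict: "time_s": time; "joint_positions": joint angles; "joint_velocities": joint speeds; "joint_torque": joint torques, N m; "eef_pos": TCP position; "ee_rot": TCP orientation; "contact_force": force on the tool from outside, world axes, zero at the start; "moment": the same for the moment, N m; "width": finger opening in m; "finger_force": force on a finger pad.
Only numpy, scipy, OpenCV 4.12 (cv2) and the standard library are available. Lean on these libraries where they do the work, as an engineer would, in place of code of your own. Each camera call takes 0.05 s, during which the arm holds its last target. There are 200 camera calls.

## Working session

There is one attempt and no reset: what is moved stays moved. The work goes in short steps, each a Python script; the robot and the scene stay as the last script left them, time stands still between calls to the robot, and variables do not carry over. Pictures are saved under pics/ and viewed, at most 10 in all, crops included, and the job is handed in when it is done.

```bash
ls; mkdir -p pics
cat > h.py <<'E'
import numpy as np, cv2
from workcell import r
from scipy.spatial.transform import Rotation as R
def px2plane(im,p,z):
    f=im["pixels"].shape[0]/2/np.tan(np.radians(im["vertical_fov"])/2)
    E=np.array(im["extrinsics"]); d=E[:3,:3]@np.array([(p[0]-im["cx"])/f,(p[1]-im["cy"])/f,1]); o=E[:3,3]
    return o+d*(z-o[2])/d[2]
def proj(im,P):
    f=im["pixels"].shape[0]/2/np.tan(np.radians(im["vertical_fov"])/2)
    E=np.array(im["extrinsics"]); c=E[:3,:3].T@(np.asarray(P)-E[:3,3]); return np.array([im["cx"]+f*c[0]/c[2],im["cy"]+f*c[1]/c[2]])
E
python3 - <<'E'
from h import *
np.set_printoptions(precision=4,suppress=True)
Z=dict(lamp=0,flat_lamp=0,housing=0,bin_hinge=.022,bin_bar=.182,bin_floor=.027,drawers=0,meter=0,pliers=0,cutters=0,driver_box=0)
ims=[]
for c in("scene","side"):
    im=r.get_image(c); ims.append(im["pixels"]); print(c,im["vertical_fov"],np.array(im["extrinsics"])[:3,3])
    for q,z in Z.items():
        print(q,[(np.round(d["position"],1),round(d["conf"],2),px2plane(im,d["position"],z)[:2]) for d in r.pinpoint(c,q)[:3]])
    cv2.imwrite(f"pics/{c}0.png",im["pixels"][:,:,::-1])
print(r.state())
E
```

```text
pics
scene 44.60422341383497 [ 0.6134 -0.5517  1.6565]
lamp [(array([207.3, 268.1]), 0.87, array([ 0.4071, -0.3333])), (array([250., 229.]), 0.71, array([ 0.5231, -0.1625])), (array([192.2, 313.9]), 0.68, array([ 0.3954, -0.4961]))]
flat_lamp [(array([257.7, 113.7]), 0.71, array([0.4504, 0.2987]))]
housing [(array([316.4, 169.9]), 0.77, array([0.7181, 0.1162]))]
bin_hinge [(array([299.1, 163.1]), 0.8, array([0.6485, 0.1199]))]
bin_bar [(array([287.3, 143.9]), 0.61, array([0.5922, 0.1149]))]
bin_floor [(array([317.8, 164.6]), 0.86, array([0.7178, 0.1273]))]
drawers [(array([315.9, 170.9]), 0.44, array([0.7169, 0.1118]))]
meter [(array([269.8, 301.5]), 0.66, array([ 0.6462, -0.398 ]))]
pliers [(array([243.4, 163.9]), 0.86, array([0.443 , 0.0793]))]
cutters [(array([214.9, 216.8]), 0.58, array([ 0.3878, -0.1459]))]
driver_box [(array([307.1,  97.2]), 0.53, array([0.6272, 0.414 ]))]
side 50.248163307208344 [-0.4351 -0.2276  1.2755]
lamp [(array([308.6, 284.8]), 0.95, array([ 0.2458, -0.2705])), (array([372.7, 254.9]), 0.89, array([ 0.405 , -0.4855])), (array([331.9, 249.7]), 0.78, array(
[... 696 characters left out ...]
108, 0.1273]))]
pliers []
cutters [(array([274.6, 246.5]), 0.71, array([ 0.3787, -0.1321]))]
driver_box [(array([151.1, 178.8]), 0.4, array([0.6208, 0.4316]))]
{'time_s': 1.2, 'joint_positions': array([-1.3279,  0.3834,  0.0164,  1.3701, -0.0063,  1.3882, -0.0465]), 'joint_velocities': array([ 0.0016,  0.0003,  0.0012,  0.0009, -0.0002, -0.0007, -0.0011]), 'joint_torque': array([ -0.0001, -62.7334,   0.843 , -37.2085,   0.0164,   0.0026,
         0.    ]), 'eef_pos': array([0.1881, 0.596 , 0.2313]), 'ee_rot': array([-0.4784, -3.1048,  0.    ]), 'contact_force': array([ 0.1176,  0.1298, -0.195 ]), 'moment': array([-0.0082,  0.0052,  0.0339]), 'finger_force': 0.0, 'width': 0.08548268044620157}
```

View pics/scene0.png

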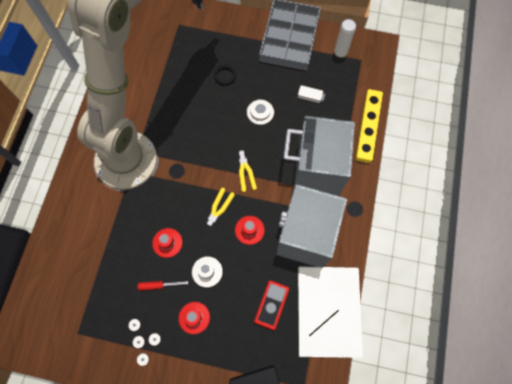

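View pics/side0.png

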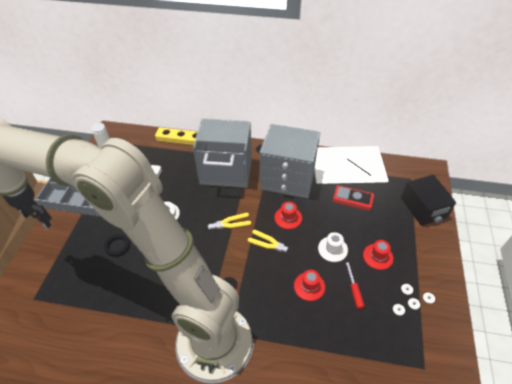

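The tall white lamp is at scene (207,270), or side (333,247). The flat lamp is at (260,111), and the three red ones are decoys. The bin unit is at (322,147) with its bar at about (291,143), and the drawers are at (312,225). I'll overlay the bin model to check its yaw and position.

```bash
cat > ov.py <<'E'
from h import *
def overlay(im,h,yaw,th,crop,s,fn,extra=()):
    Rz=R.from_euler('z',yaw).as_matrix(); Rb=Rz@R.from_euler('y',-th).as_matrix(); h=np.array(h)
    pic=cv2.resize(im["pixels"][crop[1]:crop[3],crop[0]:crop[2],::-1],None,fx=s,fy=s,interpolation=cv2.INTER_CUBIC)
    P=lambda p:tuple(int(v) for v in (proj(im,p)-np.array(crop[:2])+.5)*s)
    def line(pts,M,c):
        q=[P(h+M@np.array(p)/1000) for p in pts]
        for a,b in zip(q,q[1:]): cv2.line(pic,a,b,c,1)
    H=lambda x,y,z:(x,y,z-22)
    line([H(0,-100,0),H(0,100,0),H(0,100,210),H(0,-100,210),H(0,-100,0)],Rz,(0,0,255))
    line([H(40,100,210),H(40,-100,210),H(170,-100,210),H(170,100,210),H(40,100,210)],Rz,(0,255,255))
    line([(-48,-50,160),(-48,50,160)],Rb,(0,255,0)); line([(0,-92,170),(0,92,170)],Rb,(255,0,255))
    for p,rad in extra:
        line([(np.array(p)-h)*1000+rad*np.array([np.cos(a),np.sin(a),0]) for a in np.linspace(0,2*np.pi,40)],np.eye(3),(0,255,0))
    cv2.imwrite(fn,pic); return pic
E
python3 - <<'E'
from ov import *
a=r.get_image("scene");b=r.get_image("side")
L=(.404,-.337,0)
p=overlay(a,(.64,.119,.022),0,0,(270,100,370,200),4,"pics/a.png")
q=overlay(b,(.64,.119,.022),0,0,(180,105,280,205),4,"pics/b.png")
e=[(L,52),((L[0],L[1],.07),28)]
u=overlay(a,(.64,.119,.022),0,0,(180,240,240,290),4,"pics/c.png",e); v=overlay(b,(.64,.119,.022),0,0,(305,220,365,270),4,"pics/d.png",e)
cv2.imwrite("pics/ov.png",np.vstack([np.hstack([p,q]),np.pad(np.hstack([u,v]),((0,0),(0,320),(0,0)))]))
E
```

```text
(no output)
```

View pics/ov.png

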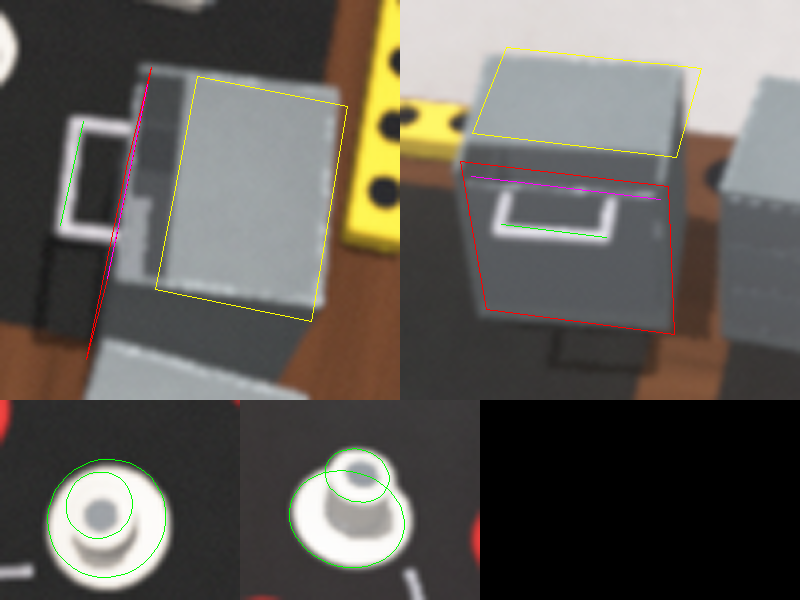

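The overlay shows the unit turned by about 0.07 rad and slightly offset. I'll fit it from the roof corners, front bottom corners and bar ends read off the picture, and fit the lamp from its rim and top circle.

```bash
cat > fit.py <<'E'
from ov import *
from scipy.optimize import least_squares
a=r.get_image("scene");b=r.get_image("side")
A=lambda x,y:np.array([270+x/4-.5,100+y/4-.5]); B=lambda x,y:np.array([180+(x-400)/4-.5,105+y/4-.5])
fix=[(a,A(340,88),(170,100,188)),(a,A(322,306),(170,-100,188)),(a,A(187,73),(40,100,188)),(a,A(163,281),(40,-100,188)),
(b,B(485,55),(170,100,188)),(b,B(685,68),(170,-100,188)),(b,B(467,135),(40,100,188)),(b,B(662,157),(40,-100,188)),
(b,B(480,318),(0,100,-22)),(b,B(672,333),(0,-100,-22))]
bar=[(a,A(74,121),(-48,50,160)),(a,A(61,236),(-48,-50,160)),(b,B(497,235),(-48,50,160)),(b,B(609,238),(-48,-50,160))]
def res(v):
    h=np.array([v[0],v[1],.022]);Rz=R.from_euler('z',v[2]).as_matrix();Rb=Rz@R.from_euler('y',-v[3]).as_matrix()
    return np.concatenate([proj(i,h+M@np.array(p)/1000)-q for L,M in((fix,Rz),(bar,Rb)) for i,q,p in L])
s=least_squares(res,[.64,.119,0,0],loss='soft_l1'); np.set_printoptions(precision=4,suppress=True)
print(s.x); print(res(s.x).round(1).reshape(-1,2).tolist())
# lamp: white blob top/rim centres
for im,(x0,y0,x1,y1) in((a,(188,252,226,290)),(b,(314,228,352,265))):
    c=im["pixels"][y0:y1,x0:x1].astype(int); m=(c.min(2)>90)&(c.max(2)-c.min(2)<40)
    n,l,st,ce=cv2.connectedComponentsWithStats(m.astype(np.uint8)); k=1+st[1:,4].argmax()
    pts=np.argwhere(l==k)[:,::-1]+[x0,y0]; hull=cv2.convexHull(pts.astype(np.float32))[:,0]
    im["hull"]=hull
def lres(v):
    out=[]
    for im in(a,b):
        P=[proj(im,(v[0]+rr*np.cos(t),v[1]+rr*np.sin(t),z)) for rr,z in((.052,0),(.052,.005),(.028,.07)) for t in np.linspace(0,2*np.pi,60)]
        H=cv2.convexHull(np.array(P,np.float32))
        out+=[cv2.pointPolygonTest(H,tuple(map(float,p)),True) for p in im["hull"]]
    return out
t=least_squares(lres,[.404,-.337],diff_step=1e-3,loss='soft_l1'); print(t.x,np.abs(lres(t.x)).mean())
h=(s.x[0],s.x[1],.022)
e=[((t.x[0],t.x[1],0),52),((t.x[0],t.x[1],.07),28)]
p=overlay(a,h,s.x[2],s.x[3],(270,100,370,200),4,"pics/a.png");q=overlay(b,h,s.x[2],s.x[3],(180,105,280,205),4,"pics/b.png")
u=overlay(a,h,0,0,(180,240,240,290),4,"pics/c.png",e); v=overlay(b,h,0,0,(305,220,365,270),4,"pics/d.png",e)
cv2.imwrite("pics/ov2.png",np.vstack([np.hstack([p,q]),np.pad(np.hstack([u,v]),((0,0),(0,320),(0,0)))]))
E
python3 fit.py
```

```text
[0.6375 0.122  0.0783 0.0122]
[[-0.6, -0.1], [-0.5, -0.4], [-0.1, -1.3], [-0.0, 0.6], [0.9, -0.7], [0.3, -1.0], [-0.9, 1.3], [2.2, -1.0], [0.3, -0.4], [-0.0, -0.7], [-0.1, 0.0], [-0.3, -2.3], [1.0, -0.8], [-0.5, 0.2]]
[ 0.4059 -0.3435] 0.8687833122225478
```

View pics/ov2.png

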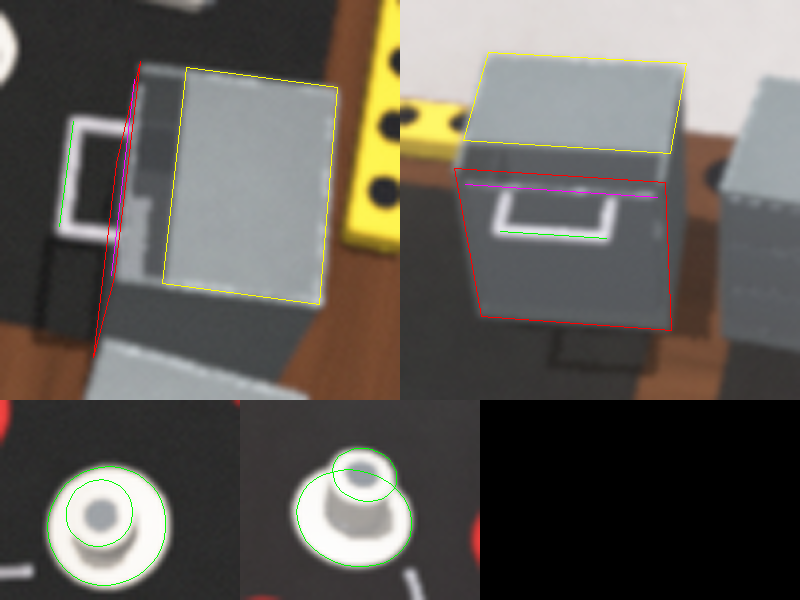

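The model now lies on the picture to about a pixel. Next I'll check reachability.

```bash
cat >> h.py <<'E'
HG=np.array([.6375,.122,.022]); YAW=.0783; LAMP=np.array([.4059,-.3435,0])
def Rb(th,yaw=None): return R.from_euler('z',YAW).as_matrix()@R.from_euler('y',-th).as_matrix()
def binp(p,th): return HG+Rb(th)@np.array(p)/1000
def rot(z,y):
    z=z/np.linalg.norm(z); return R.from_matrix(np.column_stack([np.cross(y,z),y,z])).as_rotvec()
def barpose(th,s=1,back=0,lag=0,grip=19):   # lag: tool rotates th-lag
    M=Rb(th-lag); z=-M[:,2]; return binp((-48,0,160),th)+z*(grip/1000-back), rot(z,s*M[:,0])
def lamppose(th,x=58,up=0.,tz=12,s=1):
    M=Rb(th); return binp((x,0,5),th)+M[:,2]*(tz/1000+up), rot(-M[:,2],s*M[:,1])
E
python3 - <<'E'
from h import *
np.set_printoptions(precision=2,suppress=True)
for s in(1,-1):
    for n,p in [(f"bar{t}",barpose(t,s)) for t in(0,.25,.5,.75)]+[("bar0up",barpose(0,s,.1)),("barback",barpose(.75,s,.1)),("lp",lamppose(.75,s=s)),("lpup",lamppose(.75,up=.15,s=s)),
      ("lamp",(LAMP+[0,0,.012],rot(np.array([0,0,-1.]),s*np.array([-.85,.53,0])/np.hypot(.85,.53))))]:
        print(s,n,p[0],r.ik(*p))
E
```

```text
1 bar0 [0.59 0.12 0.16] [-0.69  0.41  0.59  1.56 -0.24  1.24  0.01]
1 bar0.25 [0.56 0.12 0.15] [-0.82  0.16  0.58  1.91 -0.05  0.85 -0.15]
1 bar0.5 [0.53 0.11 0.12] [-0.9  -0.04  0.53  2.23  0.33  0.49 -0.54]
1 bar0.75 [0.51 0.11 0.09] None
1 bar0up [0.59 0.12 0.26] [-0.71  0.36  0.62  1.41 -0.21  1.44 -0.01]
1 barback [0.44 0.11 0.17] None
1 lp [0.67 0.12 0.07] [ 0.06  0.33 -0.42  2.12  1.69  0.28 -0.22]
1 lpup [0.57 0.12 0.18] [-0.93 -0.15  0.51  2.29  0.87  0.38  0.53]
1 lamp [ 0.41 -0.34  0.01] [-0.29  0.92  1.35  1.91 -0.98  1.2  -2.27]
-1 bar0 [0.59 0.12 0.16] [ 0.57  0.73 -1.29  1.5   0.7   1.44  2.48]
-1 bar0.25 [0.56 0.12 0.15] [-0.56  0.15  0.3   1.9   0.01  0.86  2.94]
-1 bar0.5 [0.53 0.11 0.12] [-0.78 -0.03  0.42  2.22  0.32  0.49  2.61]
-1 bar0.75 [0.51 0.11 0.09] None
-1 bar0up [0.59 0.12 0.26] [ 0.55  0.63 -1.29  1.35  0.6   1.59  2.56]
-1 barback [0.44 0.11 0.17] None
-1 lp [0.67 0.12 0.07] [-0.71  0.32  0.45  2.15  2.24  0.05  2.23]
-1 lpup [0.57 0.12 0.18] [ 0.23 -0.09 -0.59  2.25  0.54  0.29 -2.33]
-1 lamp [ 0.41 -0.34  0.01] [-0.2   0.71  1.13  1.91 -0.75  1.04  0.7 ]
```

```bash
cat > s1.py <<'E'
from h import *
np.set_printoptions(precision=3,suppress=True)
def st(n):
    s=r.state(); print(n,round(s["time_s"],2),s["eef_pos"],"F",s["contact_force"],"M",s["moment"],"w",round(s["width"],4))
    return s
r.gripper_to(.044,squeeze=40)
r.reach(*barpose(0.01,1,.09)); st("above"); print(r.state()["joint_positions"])
p,q=barpose(0.01,1); 
g=r.move_l(p,.12,guard=8); st(f"down guard {g}")
if not g:
    r.gripper_to(0); st("grip")
    for t in np.linspace(.14,.77,6):
        p,q=barpose(t,1,lag=t*.5)
        g=r.move_l(p,.12,rot=q,guard=50); st(f"{t:.2f} {g}")
        if g: break
E
python3 s1.py
```

```text
above 4.11 [0.587 0.12  0.252] F [-0.121 -0.461 -0.286] M [ 0.002 -0.004 -0.   ] w 0.0443
[-0.716  0.346  0.614  1.443 -0.2    1.406 -0.018]
down guard False 5.01 [0.589 0.118 0.163] F [ 0.156 -0.415 -0.175] M [ 0.018  0.042 -0.019] w 0.0442
grip 5.41 [0.589 0.118 0.163] F [-0.253  0.063  4.581] M [-0.03   0.014  0.078] w 0.0106
0.14 False 5.73 [0.57  0.117 0.156] F [ 1.506 -1.85   7.073] M [-0.23  -0.406  0.047] w 0.0103
0.27 False 6.05 [0.552 0.115 0.146] F [-2.142 -1.472  8.273] M [-0.294  0.092 -0.045] w 0.0104
0.39 False 6.37 [0.536 0.114 0.133] F [-0.639 -1.181  2.76 ] M [-0.324  0.074 -0.026] w 0.0106
0.52 False 6.68 [0.521 0.113 0.118] F [-0.764 -2.103 -2.232] M [-0.244  0.315 -0.031] w 0.0103
0.64 True 6.89 [0.511 0.112 0.106] F [ 3.033  1.093 -9.702] M [0.065 0.363 0.126] w 0.0102
```

```bash
python3 - <<'E'
from s1h import * if False else None
E
sed -n '1,6p' s1.py > s1h.py
python3 - <<'E'
from s1h import *
st("now")
a=r.get_image("scene");b=r.get_image("side")
c=lambda im,x,y:cv2.resize(im["pixels"][y:y+130,x:x+130,::-1],None,fx=3,fy=3,interpolation=cv2.INTER_CUBIC)
cv2.imwrite("pics/e.png",np.hstack([c(a,240,80),c(b,165,90)]))
E
```

```text
now 7.32 [0.515 0.112 0.11 ] F [-3.972 -0.405  1.358] M [0.006 0.674 0.019] w 0.0437  File "<stdin>", line 1
    from s1h import * if False else None
                      ^^
SyntaxError: invalid syntax
```

View pics/e.png

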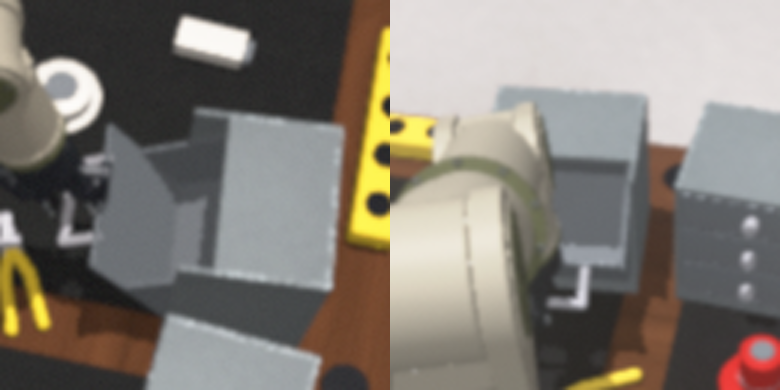

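The picture shows the bin about 0.6 rad open and the gripper around the bar. My helper file accidentally reopened the fingers, though nothing moved. I'll regrip with less lag between tool and bin, to keep the knuckles off the front's top edge.

```bash
sed -n '1,5p' s1.py > s1h.py
python3 - <<'E'
from s1h import *
st("now")
for t in (.62,.7,.77):
  for lag in (.1,.15,.2,.25,.3): print(t,lag, r.ik(*barpose(t,1,lag=lag)))
r.gripper_to(0,squeeze=40); st("grip")
for t,lag in((.62,.25),(.66,.25),(.70,.25),(.74,.25),(.775,.27)):
    p,q=barpose(t,1,lag=lag)
    try: g=r.move_l(p,.05,rot=q,guard=30)
    except r.PlanningError as e: print(t,e); break
    s=st(f"{t:.2f} {g}"); print(s["joint_positions"])
    if g: break
E
```

```text
now 7.42 [0.515 0.112 0.11 ] F [-2.963  0.555  1.397] M [0.064 0.646 0.029] w 0.0441
0.62 0.1 [-0.946 -0.055  0.566  2.289  0.428  0.432 -0.643]
0.62 0.15 [-0.954 -0.033  0.591  2.249  0.313  0.486 -0.526]
0.62 0.2 [-0.947 -0.007  0.602  2.208  0.217  0.543 -0.429]
0.62 0.25 [-0.933  0.023  0.607  2.167  0.136  0.602 -0.349]
0.62 0.3 [-0.917  0.054  0.61   2.125  0.069  0.662 -0.282]
0.7 0.1 None
0.7 0.15 [-0.405 -0.031  0.016  2.32   0.472  0.36  -0.713]
0.7 0.2 [-0.949 -0.043  0.571  2.3    0.404  0.426 -0.626]
0.7 0.25 [-0.954 -0.021  0.593  2.261  0.289  0.481 -0.509]
0.7 0.3 [-0.945  0.006  0.602  2.22   0.194  0.538 -0.413]
0.77 0.1 None
0.77 0.15 None
0.77 0.2 None
0.77 0.25 [-0.403 -0.015  0.016  2.319  0.432  0.37  -0.675]
0.77 0.3 [-0.954 -0.024  0.583  2.3    0.347  0.431 -0.574]
grip 7.82 [0.513 0.112 0.109] F [-9.948 -2.108  5.302] M [-0.248  1.9    0.026] w 0.0106
0.62 False 8.07 [0.512 0.112 0.106] F [ 0.328 -2.416 -3.778] M [-0.478  0.513 -0.137] w 0.0107
[-0.932  0.022  0.606  2.168  0.137  0.601 -0.349]
0.66 True 8.28 [0.509 0.111 0.101] F [ 5.991  1.239 -7.704] M [ 0.237 -0.128  0.127] w 0.0105
[-0.941 -0.002  0.597  2.215  0.208  0.541 -0.424]
```

Run:
```python
from s1h import *
s=st("now")
a=r.get_image("scene");b=r.get_image("side")
for t in(.55,.6,.65,.7,.75): print(t,[proj(a,binp((0,y,170),t)).round(1) for y in(92,-92)],[proj(b,binp((0,y,170),t)).round(1) for y in(92,-92)], [proj(a,binp((-48,-50,160),t)).round(1),proj(b,binp((-48,-50,160),t)).round(1)])
c=lambda im,x,y:cv2.resize(im["pixels"][y:y+100,x:x+100,::-1],None,fx=4,fy=4,interpolation=cv2.INTER_CUBIC)
pics=[]
for im,x,y in((a,250,90),(b,190,100)):
    p=c(im,x,y).copy()
    for t,col in((.65,(0,255,0)),(.75,(0,0,255))):
        P=lambda q:tuple(int(v) for v in (proj(im,binp(q,t))-[x,y]+.5)*4)
        cv2.line(p,P((0,92,170)),P((0,-92,170)),col,1); cv2.line(p,P((-48,50,160)),P((-48,-50,160)),col,1)
        cv2.line(p,P((150,92,100)),P((150,-92,100)),col,1)
    pics.append(p)
cv2.imwrite("pics/f.png",np.hstack(pics))
```

```text
now 8.28 [0.509 0.111 0.101] F [ 5.991  1.239 -7.704] M [ 0.237 -0.128  0.127] w 0.0105
0.55 [array([278. , 119.4]), array([271.4, 167.6])] [array([192.1, 171.9]), array([241.2, 175.3])] [array([262.4, 158.6]), array([229.1, 187.8])]
0.6 [array([276. , 119.8]), array([269.2, 167.8])] [array([191.8, 174.1]), array([241.1, 177.6])] [array([260.8, 159.1]), array([229., 190.])]
0.65 [array([274. , 120.2]), array([267.2, 168.1])] [array([191.6, 176.4]), array([240.9, 179.9])] [array([259.4, 159.6]), array([228.9, 192.2])]
0.7 [array([272.1, 120.6]), array([265.2, 168.4])] [array([191.5, 178.7]), array([240.7, 182.2])] [array([258. , 160.2]), array([228.8, 194.4])]
0.75 [array([270.2, 121.1]), array([263.3, 168.7])] [array([191.3, 181. ]), array([240.5, 184.5])] [array([256.8, 160.8]), array([228.8, 196.5])]
```

View pics/f.png

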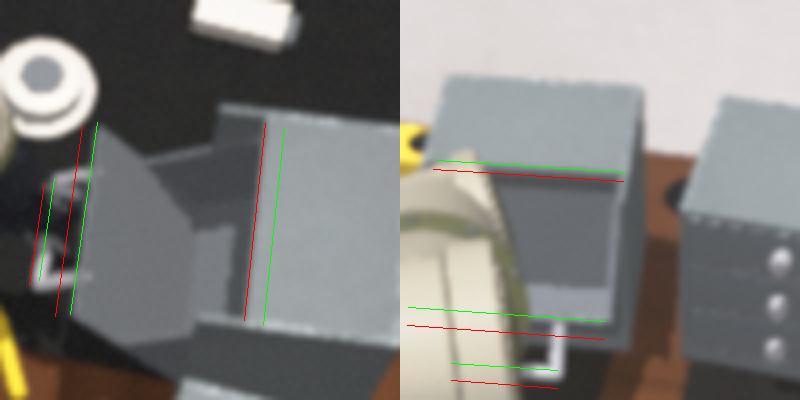

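Run:
```python
from s1h import *
for t in(.66,.675,.69,.71,.73,.75,.765):
    p,q=barpose(t,1,lag=.29)
    g=r.move_l(p,.03,rot=q,guard=45); s=st(f"{t:.3f} {g}"); print(p)
    if g: break
```

```text
0.660 False 8.62 [0.509 0.111 0.102] F [-6.979 -2.845  8.131] M [-0.554  1.014 -0.029] w 0.0106
[0.509 0.112 0.101]
0.675 False 8.88 [0.508 0.111 0.1  ] F [-4.352 -2.088  5.512] M [-0.582  0.729 -0.12 ] w 0.0104
[0.508 0.112 0.099]
0.690 False 9.12 [0.507 0.111 0.098] F [-4.686 -3.344  6.257] M [-0.537  0.713 -0.089] w 0.0105
[0.506 0.112 0.097]
0.710 False 9.38 [0.505 0.111 0.095] F [-4.129 -2.994  4.119] M [-0.571  0.725 -0.152] w 0.0106
[0.505 0.112 0.095]
0.730 False 9.62 [0.504 0.111 0.092] F [-4.52  -2.543  3.614] M [-0.624  0.725 -0.135] w 0.0109
[0.504 0.111 0.092]
0.750 False 9.88 [0.502 0.111 0.089] F [-2.478 -3.581  1.946] M [-0.637  0.784 -0.153] w 0.0107
[0.502 0.111 0.089]
0.765 False 10.12 [0.502 0.111 0.089] F [-16.292  -9.128  26.285] M [-1.377  1.113 -0.533] w 0.0105
[0.501 0.111 0.087]
```

Run:
```python
from s1h import *
p,q=barpose(.752,1,lag=.28); r.move_l(p,.05,rot=q)
r.gripper_to(.044); st("released")
p,q=barpose(.752,1,back=.06,lag=.32); r.move_l(p,.12,rot=q,guard=15); st("back")
p2=p+[-.02,-.03,.12]
r.move_l(p2,.2,rot=barpose(.2,1)[1]); s=st("up"); print(s["joint_positions"])
d=np.array([0,0,-1.])
for s_ in(1,-1):
  for ang in (0,30,-30,60,-60,90):
    y=s_*np.array([np.cos(np.radians(ang+90)),np.sin(np.radians(ang+90)),0]); 
    print(s_,ang,r.ik(LAMP+[0,0,.012],rot(d,y)),r.ik(LAMP+[0,0,.15],rot(d,y)))
for u in(0,.05,.1): print(r.ik(*lamppose(.75,x=58+u*250,up=u)),r.ik(*lamppose(.75,x=58+u*250,up=u,s=-1)))
```

```text
released 10.79 [0.502 0.112 0.089] F [ 0.476 -0.404 -0.4  ] M [-0.023  0.519  0.001] w 0.0443
back 11.44 [0.476 0.109 0.143] F [-0.397 -0.238 -0.153] M [-0.06   0.474 -0.021] w 0.0439
up 12.22 [0.456 0.079 0.262] F [-0.167 -0.212 -1.03 ] M [-0.042  0.236 -0.003] w 0.0444
[-0.947 -0.204  0.587  1.923  0.181  1.203 -0.33 ]
1 0 [ 1.162  0.49  -0.639  1.847  0.36   0.922  1.928] [ 1.343  0.356 -0.857  1.714  0.286  1.203  1.984]
1 30 [-0.292  0.919  1.353  1.908 -0.984  1.199 -2.761] [ 1.6    0.558 -1.278  1.705  0.553  1.303  2.302]
1 -30 [ 0.811  0.415 -0.203  1.863  0.106  0.873  1.603] [ 1.001  0.27  -0.423  1.727  0.119  1.17   1.592]
1 60 [-0.292  0.919  1.353  1.908 -0.984  1.199 -2.237] [-0.353  0.583  1.368  1.781 -0.597  1.285 -2.499]
1 -60 [-0.038  0.547  0.863  1.9   -0.515  0.932  1.595] [ 0.44   0.24   0.236  1.753 -0.061  1.156  1.218]
1 90 [-0.292  0.919  1.353  1.908 -0.984  1.199 -1.713] [-0.353  0.583  1.368  1.781 -0.597  1.285 -1.975]
-1 0 [-0.083  0.578  0.93   1.902 -0.568  0.951 -0.455] [-0.185  0.369  1.031  1.777 -0.34   1.19  -0.626]
-1 30 [-0.042  0.549  0.869  1.9   -0.519  0.934  0.028] [-0.168  0.359  1.005  1.776 -0.326  1.186 -0.115]
-1 -30 [ 0.086  0.486  0.691  1.896 -0.39   0.898 -1.126] [-0.214  0.388  1.076  1.777 -0.366  1.196 -1.126]
-1 60 [-0.131  0.619  1.005  1.903 -0.632  0.977  0.644] [-0.083  0.32   0.884  1.773 -0.267  1.174  0.356]
-1 -60 [-0.015  0.533  0.83   1.899 -0.489  0.924 -1.567] [-0.162  0.355  0.996  1.776 -0.32   1.185 -1.69 ]
-1 90 [-0.034  0.544  0.857  1.9   -0.51   0.931  1.068] [-0.041  0.305  0.826  1.772 -0.242  1.17   0.858]
[-0.722  0.323  0.459  2.148  2.285  0.046 -0.961] [-0.712  0.322  0.448  2.148  2.237  0.048  2.23 ]
[-0.935  0.194  0.66   2.187  0.642  0.087  0.699] [-1.128  0.23   0.882  2.192 -0.125  0.067 -1.698]
[-1.006  0.027  0.677  2.204  0.713  0.242  0.676] [-0.449  0.04   0.105  2.184  0.768  0.256 -2.522]
```

```bash
cat >> h.py <<'E'
DEL=.22
def lampT(o,M,s=1,d=DEL):   # lamp origin o, frame M -> TCP pose gripping it
    z=M@np.array([-np.sin(d),0,-np.cos(d)]); return o+M@np.array([0,0,.036])+.024*z, rot(z,s*M[:,1])
def place(x,z,s=1,th=.752,d=DEL): return lampT(binp((x,0,z),th),Rb(th),s,d)
def pick(phi,up=0,s=1,d=DEL): return lampT(LAMP+[0,0,up],R.from_euler('z',phi).as_matrix(),s,d)
E
python3 - <<'E'
from s1h import *
for s_ in(1,-1):
  for x,z in((95,190),(75,100),(62,30),(59,6)): print(s_,x,z,r.ik(*place(x,z,s_)))
  for ph in np.arange(-2.6,2.7,.4):
    print(s_,round(ph,1),r.ik(*pick(ph,0,s_)),r.ik(*pick(ph,.15,s_)))
E
```

```text
1 95 190 [-1.127 -0.152  0.729  2.041  0.381  0.733  1.049]
1 75 100 [-0.988  0.116  0.725  2.043  0.061  0.491  1.316]
1 62 30 [-0.725  0.288  0.494  2.    -0.087  0.364  1.438]
1 59 6 [-0.658  0.342  0.432  1.977 -0.112  0.329  1.459]
1 -2.6 [ 0.192  0.469  0.713  1.95  -0.679  0.905  0.264] [-0.243  0.449  1.305  1.823 -0.688  1.274  0.242]
1 -2.2 [ 0.08   0.605  0.906  1.878 -0.785  1.087  0.734] [ 0.104  0.329  0.83   1.741 -0.474  1.275  0.449]
1 -1.8 [ 0.238  0.57   0.681  1.799 -0.595  1.104  0.964] [-0.032  0.49   1.069  1.674 -0.587  1.424  0.937]
1 -1.4 [ 0.545  0.526  0.237  1.726 -0.28   1.098  1.085] [ 0.374  0.376  0.457  1.6   -0.287  1.397  1.067]
1 -1.0 [ 0.673  0.54   0.016  1.682 -0.084  1.131  1.302] [ 0.672  0.38   0.016  1.549 -0.074  1.423  1.278]
1 -0.6 [ 0.791  0.555 -0.203  1.666  0.118  1.153  1.517] [ 0.792  0.396 -0.203  1.533  0.077  1.441  1.548]
1 -0.2 [ 1.066  0.625 -0.64   1.673  0.449  1.209  1.638] [ 1.069  0.446 -0.641  1.539  0.316  1.465  1.749]
1 0.2 [ 1.184  0.674 -0.857  1.715  0.657  1.238  1.861] [ 1.318  0.558 -1.071  1.576  0.582  1.515 
[... 1722 characters left out ...]
4] [-0.232  0.526  1.079  1.644 -0.279  1.363 -0.483]
-1 0.6 [-0.207  0.667  0.967  1.843 -0.392  0.989 -0.073] [-0.296  0.452  1.068  1.71  -0.188  1.261 -0.171]
-1 1.0 [-0.249  0.606  0.968  1.919 -0.355  0.868  0.285] [-0.363  0.368  1.078  1.784 -0.114  1.154  0.156]
-1 1.4 [-0.265  0.539  0.965  1.994 -0.349  0.752  0.683] [-0.467  0.308  1.169  1.857 -0.103  1.055  0.545]
-1 1.8 [-0.246  0.475  0.952  2.053 -0.392  0.662  1.14 ] [-0.587  0.285  1.323  1.916 -0.175  0.98   1.015]
-1 2.2 [-0.09   0.383  0.8    2.085 -0.373  0.6    1.562] [0.58  0.089 0.016 1.912 0.09  0.935 1.179]
-1 2.6 [ 0.839  0.301 -0.203  2.052  0.066  0.576  1.629] [ 1.058  0.109 -0.423  1.898  0.029  0.925  1.656]
```

Run:
```python
from s1h import *
r.gripper_to(.083,squeeze=60)
ph=-.7
r.reach(*pick(ph,.14)); st("above")
im=r.get_image("wrist"); cv2.imwrite("pics/w1.png",im["pixels"][:,:,::-1])
g=r.move_l(pick(ph,0)[0],.12,guard=6); st(f"down {g}")
if not g:
    r.gripper_to(.03); s=st("grip"); print(s["finger_force"])
    r.move_l(pick(ph,.02)[0],.06); st("lift2")
    r.move_l(pick(ph,.15)[0],.15); st("lift"); 
    a=r.get_image("scene");b=r.get_image("side")
    k=lambda i,x,y:cv2.resize(i["pixels"][y:y+130,x:x+130,::-1],None,fx=3,fy=3)
    cv2.imwrite("pics/g.png",np.hstack([k(a,150,180),k(b,270,150)]))
```

```text
above 14.67 [ 0.403 -0.339  0.153] F [0.725 0.309 0.738] M [-0.139 -0.214  0.021] w 0.0829
down False 16.03 [ 0.402 -0.341  0.013] F [ 0.155 -0.249  0.967] M [-0.11  -0.18  -0.049] w 0.0831
grip 16.43 [ 0.402 -0.34   0.014] F [-1.389  0.681  5.368] M [ 0.402 -0.044 -0.001] w 0.0548
54.066107869148254
lift2 16.91 [ 0.402 -0.34   0.033] F [ 0.409 -0.406 -1.751] M [-0.183 -0.239  0.023] w 0.0554
lift 17.93 [ 0.401 -0.34   0.162] F [-0.293 -0.011 -1.699] M [-0.246 -0.259 -0.031] w 0.0547
```

View pics/g.png

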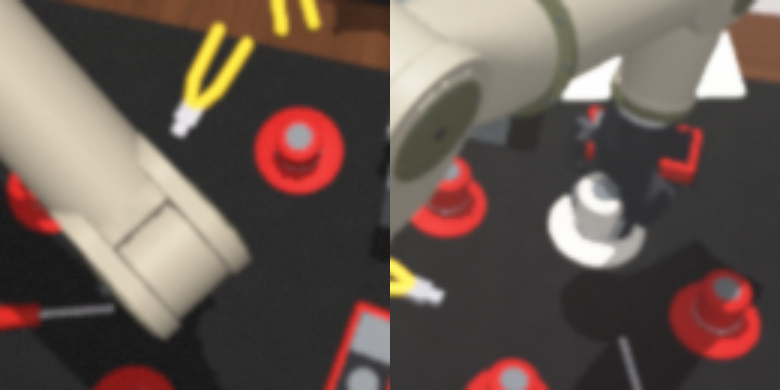

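Run:
```python
from s1h import *
q=lampT(np.array([.47,-.03,.30]),Rb(.4)); print(r.ik(*q))
r.reach(*q); st("mid")
r.reach(*place(92,205)); s=st("pre"); print(s["joint_positions"])
p,o=place(75,90); g=r.move_l(p,.12,guard=12); st(f"in {g}")
if not g:
    p,o=place(64,30); g=r.move_l(p,.1,guard=10); s=st(f"in2 {g}"); print(s["joint_positions"])
a=r.get_image("scene");b=r.get_image("side")
k=lambda i,x,y:cv2.resize(i["pixels"][y:y+100,x:x+100,::-1],None,fx=4,fy=4)
cv2.imwrite("pics/i.png",np.hstack([k(a,250,90),k(b,190,100)]))
```

```text
[ 0.614 -0.134 -0.532  1.776 -0.1    1.304  1.747]
mid 19.33 [ 0.46  -0.032  0.309] F [ 0.303 -0.249 -3.02 ] M [-0.039  0.26  -0.047] w 0.0549
pre 20.09 [0.553 0.114 0.24 ] F [ 0.182 -1.614 -1.727] M [-0.124  0.67  -0.031] w 0.0551
[ 0.565 -0.117 -0.831  1.996  0.029  0.705  1.344]
in False 21.21 [0.619 0.12  0.145] F [ 0.288 -0.825 -0.804] M [-0.101  0.789 -0.013] w 0.055
in2 False 21.97 [0.651 0.123 0.094] F [-0.437  0.762 -0.738] M [-0.055  0.776 -0.025] w 0.0549
[ 0.324  0.354 -0.716  1.951  0.769  0.5    0.742]
```

View pics/i.png

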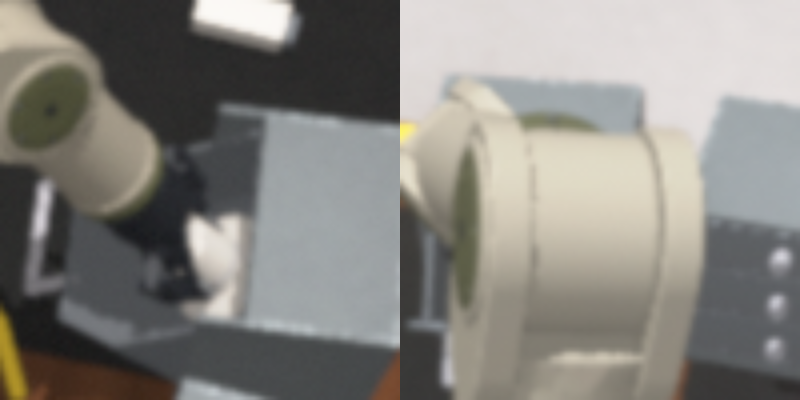

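Run:
```python
from s1h import *
p,o=place(60,14); g=r.move_l(p,.06,guard=5); st(f"low {g}")
if not g:
    p,o=place(60,2); g=r.move_l(p,.02,guard=5); s=st(f"touch {g}")
    M=Rb(.752); d=M.T@(s["eef_pos"]-place(60,5)[0])*1000; print("bin-frame offset from nominal contact mm",d)
```

```text
low False 22.49 [0.659 0.124 0.079] F [ 0.483  0.086 -2.126] M [-0.072  0.756  0.035] w 0.0551
touch True 22.94 [0.665 0.124 0.073] F [-1.832 -0.462  6.051] M [0.034 0.466 0.055] w 0.0554
bin-frame offset from nominal contact mm [ 0.442 -0.084  0.995]
```

Run:
```python
from s1h import *
M=Rb(.752); s=r.state()
g=r.move_l(s["eef_pos"]-M[:,0]*.004,.02,guard=4); s=st(f"front {g}"); print(M.T@(s["eef_pos"]-place(60,5)[0])*1000)
r.gripper_to(.058); r.dwell(.2); st("rel"); r.gripper_to(.08); st("open")
p=s["eef_pos"]; z=R.from_rotvec(s["ee_rot"]).as_matrix()[:,2]
# retreat along bin normal / tool axis
r.move_l(p-z*.08,.1,guard=8); st("out1")
r.move_l(p-z*.13+[-.02,0,.04],.2); st("out2")
r.reach(*lampT(np.array([.42,.0,.32]),Rb(.2))); st("away")
a=r.get_image("scene");b=r.get_image("side")
k=lambda i,x,y:cv2.resize(i["pixels"][y:y+100,x:x+100,::-1],None,fx=4,fy=4)
cv2.imwrite("pics/j.png",np.hstack([k(a,250,90),k(b,190,100)]))
```

```text
front False 23.2 [0.663 0.124 0.072] F [-1.696 -0.779  5.012] M [0.036 0.319 0.019] w 0.0548
[-1.898  0.15   1.112]
rel 23.62 [0.662 0.124 0.07 ] F [-0.092  0.128 -0.766] M [-0.03   0.555 -0.016] w 0.0581
open 23.97 [0.662 0.124 0.071] F [ 0.355  0.488 -0.577] M [-0.027  0.487 -0.013] w 0.08
out1 24.93 [0.623 0.121 0.14 ] F [-0.47  -0.04  -0.536] M [-0.114  0.538 -0.052] w 0.0803
out2 25.55 [0.577 0.118 0.223] F [-0.119  0.757  0.298] M [-0.024  0.56   0.042] w 0.0798
away 26.45 [ 0.413 -0.001  0.33 ] F [-0.4   -0.174  0.607] M [-0.002  0.006  0.015] w 0.0802
```

View pics/j.png

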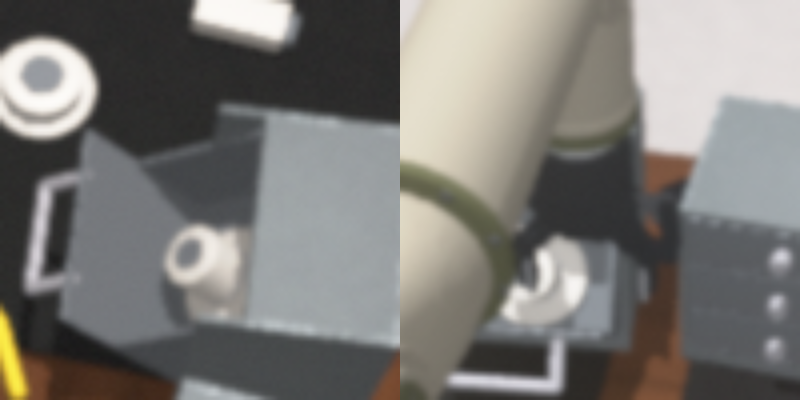

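The picture shows the lamp standing on the floor at scene-crop (205,265), axis square to the floor. The bin is still open and the flat lamp is untouched. Next I'll regrip the bar and close slowly.

Run:
```python
from s1h import *
r.gripper_to(.044,squeeze=40)
p,q=barpose(.75,1,back=.06,lag=.32)
r.reach(p+[-.02,-.01,.10],barpose(.25,1)[1]); st("hi")
r.move_l(p,.15,rot=q,guard=15); st("near")
p,q=barpose(.75,1,lag=.30); g=r.move_l(p,.08,rot=q,guard=10); st(f"at {g}")
if not g:
    r.gripper_to(0); st("grip")
    for t in list(np.arange(.68,.05,-.07))+[.05,.02]:
        p,q=barpose(t,1,lag=t*.4)
        g=r.move_l(p,.05,rot=q,guard=50); st(f"{t:.2f} {g}")
        if g: break
```

```text
hi 28.52 [0.457 0.099 0.244] F [-0.058 -0.08  -0.388] M [-0.026  0.263  0.041] w 0.0443
near 29.36 [0.477 0.109 0.144] F [ 0.273 -0.773 -0.524] M [ 0.003  0.412 -0.009] w 0.0437
at False 30.26 [0.502 0.112 0.09 ] F [ 0.952 -0.506  0.093] M [-0.081  0.455 -0.008] w 0.0442
grip 30.66 [0.502 0.111 0.09 ] F [-0.387 -0.328  5.355] M [-0.14   0.268 -0.02 ] w 0.0106
0.68 False 31.02 [0.508 0.112 0.099] F [-3.392 -0.372  9.357] M [-0.281  0.484 -0.097] w 0.0105
0.61 False 31.39 [0.514 0.112 0.108] F [-0.33  -1.119  6.318] M [-0.244  0.453 -0.042] w 0.0105
0.54 False 31.76 [0.52  0.113 0.117] F [-4.552 -2.369  8.665] M [-0.336  0.841 -0.047] w 0.0104
0.47 False 32.12 [0.527 0.113 0.124] F [-4.945 -1.022  6.153] M [-0.296  1.096  0.012] w 0.0106
0.40 False 32.49 [0.535 0.114 0.132] F [-7.465 -2.27   8.072] M [-0.416  1.508 -0.027] w 0.0105
0.33 False 32.86 [0.544 0.115 0.139] F [-6.769 -0.377  8.054] M [-0.366  1.549 -0.007] w 0.0103
0.26 False 33.23 [0.553 0.116 0.146] F [-7.15  -2.599  9.572] M [-0.405  1.538 -0.05 ] w 0.0103
0.19 False 33.59 [0.562 0.116 0.152] F [-5.556 -2.171 10.199] M [-0.474  1.483  0.013] w 0.0108
0.12 False 33.96 [0.572 0.117 0.157] F [-2.421 -1.422  6.85 ] M [-0.18   0.742  0.026] w 0.0105
0.05 False 34.33 [0.583 0.118 0.161] F [-2.529 -0.464  6.47 ] M [-0.185  0.68   0.063] w 0.0102
0.02 False 34.58 [0.587 0.118 0.162] F [-3.543 -1.58   6.143] M [-0.195  1.08   0.072] w 0.0105
```

Run:
```python
from s1h import *
for t in(.005,-.01,-.025,-.04):
    p,q=barpose(t,1,lag=t); g=r.move_l(p,.02,rot=q,guard=22); s=st(f"{t:.3f} {g}")
    if g or s["contact_force"][0]<-18: break
r.dwell(.3); s=st("held")
r.gripper_to(.044); s=st("rel")
r.move_l(s["eef_pos"]+[0,0,.03],.06,guard=8); r.move_l(s["eef_pos"]+[-.0,0,.1],.15); st("up")
r.reach(np.array([.45,.30,.35]),r.state()["ee_rot"]); st("away")
a=r.get_image("scene");b=r.get_image("side")
A=np.hstack([overlay_ for overlay_ in __import__("ov") and [__import__("ov").overlay(a,HG,YAW,0,(270,100,370,200),4,"pics/k1.png"),__import__("ov").overlay(b,HG,YAW,0,(180,105,280,205),4,"pics/k2.png")]])
B=np.hstack([cv2.resize(a["pixels"][:,:,::-1],(266,200)),cv2.resize(b["pixels"][:,:,::-1],(266,200))])
cv2.imwrite("pics/k.png",np.vstack([A,np.pad(B,((0,0),(0,268),(0,0)))]))
```

```text
0.005 False 34.84 [0.589 0.119 0.163] F [-5.432 -1.448  6.862] M [-0.193  1.322  0.067] w 0.01
-0.010 False 35.12 [0.589 0.119 0.163] F [-13.203  -2.205   8.921] M [-0.497  2.784  0.091] w 0.0108
-0.025 False 35.39 [0.589 0.119 0.163] F [-23.     -4.579  13.091] M [-0.89   4.869  0.014] w 0.0104
held 35.69 [0.589 0.119 0.163] F [-23.436  -3.81   12.571] M [-0.897  4.814  0.019] w 0.0103
rel 36.11 [0.594 0.118 0.164] F [0.005 0.046 0.526] M [-0.023 -0.037  0.017] w 0.0442
up 37.38 [0.594 0.118 0.263] F [ 0.473  0.491 -0.679] M [-0.033  0.022 -0.054] w 0.044
away 38.35 [0.452 0.298 0.349] F [ 0.372 -0.675  0.433] M [-0.018 -0.007 -0.02 ] w 0.0441
```

View pics/k.png

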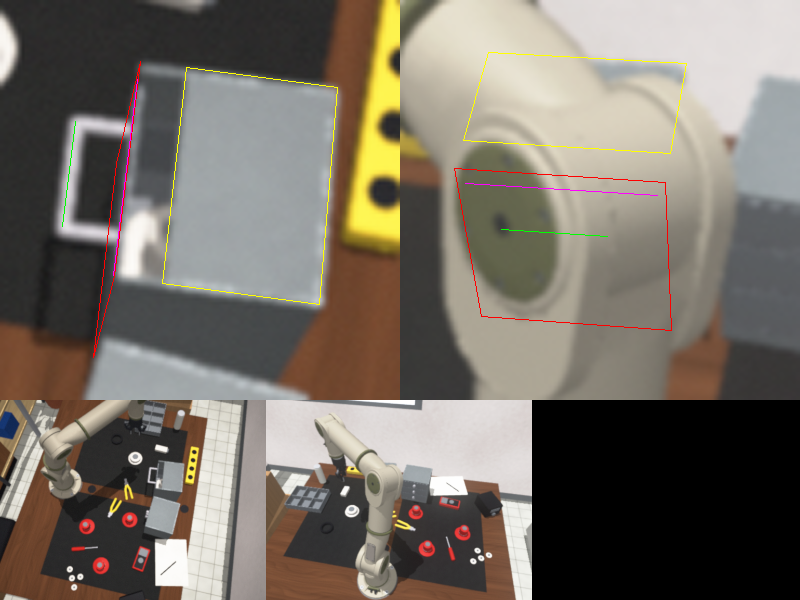

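Run:
```python
from s1h import *
a=r.get_image("scene"); im=a["pixels"].astype(int)
# visible part of lamp: compare expected silhouette through the gap (bin x 5..40 at roof level) with white pixels
m=np.zeros(im.shape[:2],np.uint8); n=m.copy()
for rr,z in(((52),(5,10)),((28),(10,75))):
    P=np.array([proj(a,binp((58+rr*np.cos(t),rr*np.sin(t),zz),0)) for zz in z for t in np.linspace(0,6.28,60)])
    cv2.fillConvexPoly(m,cv2.convexHull(P.round().astype(np.int32)),1)
gap=np.array([proj(a,q) for q in(binp((5,92,170),0),binp((5,-92,170),0),binp((40,-100,188),0),binp((40,100,188),0))])
cv2.fillConvexPoly(n,gap.round().astype(np.int32),1)
for y in range(118,176,2): print(y,''.join(('W' if im[y,x].min()>150 else 'w' if im[y,x].min()>120 else '.') if n[y,x] else ' ' for x in range(296,322)),'|',''.join(('#' if m[y,x] else '.') if n[y,x] else ' ' for x in range(296,322)))
```

```text
118               .....ww      |               .......     
120          ............      |          ............     
122          ...........       |          ...........      
124          w..........       |          ...........      
126         w...........       |         ............      
128         w...........       |         ............      
130         w..........        |         ...........       
132         w..........        |         ...........       
134        w...........        |        ............       
136        w...........        |        ............       
138        ............        |        ............       
140        ...........         |        ...........        
142       ............         |       ............        
144       w...........         |       ............        
146       w...........         |       ............        
148       w..........          |       ...........         
150      wWWwwww.....          |      .......#####         
152      wWWWWWWwwwww          |      ...#########         
154      WWWWWWWWWwww          |      ############         
156      WWWWWWWWWw..          |      ############         
158     WWWWWWWWWWw.           |     ############          
160     WWWWWWWWWWww           |     ############          
162     WWWWWWwwwwWw           |     ############          
164     WWWWWWw..www           |     ############          
166    wWWWWWWwwwww            |    ############           
168    wWWWWWWwwwww            |    ############           
170          wwwwww            |          ######           
172                            |                           
174                            |
```

The white area visible through the gap matches the outline expected for the lamp standing on its rim against the front wall. The bin is firmly at its stop and nothing touches it, so I'm handing in.

```bash
python3 -c "
from workcell import r
print(r.hand_in())"
```

```text
the job is handed in; nothing more can be done
None
```

I opened the bin fully, set the tall downlight on its rim on the sloping floor against the front wall, and pushed the bin gently to its stop. The last camera picture fits the lamp still standing inside, though the roof hides part of it. Nothing else on the desk looked moved, and I handed the job in at about 38 s; no verdict came back.

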